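# Load a spare relay into the index table and bring the table round to its next click stop

## Task

Put the spare relay from the bench into the empty nest of the round index table. Then push the table round by its upright steel post, counter-clockwise as seen from above, just to the next click stop, where the index plunger drops into its notch, lean on the post for a moment with about 8 N to feel that the plunger holds, and let go. Never push on it with more than 20 N or force the table past the stop, and do not disturb the other things on the bench.

Things in the scene. Friction and masses are not known exactly. Their poses are not given: they have to be found in the camera images.
- relay: The spare relay standing loose on the bench: plain grey block 36 x 28 x 38 mm (its x, y, z), about 45 g; origin at the centre of its underside, z up. May be gripped across its 28 mm (along y). Three relays like it are fixed in the table's other nests.
- empty_nest (a point): Floor centre of the index table's one empty nest (turns with the table), z up, x radially outwards. A black frame 12 mm high, walls 4 mm, inside 44 mm along x and 34 mm along y: the relay stands in it with its 36 mm side along x (either way round), 4 and 3 mm play each side. The floor is 53 mm above the bench, 70 mm from the axis.
- drive_post (a point): Centre of the top of the upright steel drive post on the table's rim, by which the table is pushed (turns with it). 14 mm thick, 40 mm high (53 to 93 mm above the bench), 104 mm from the table's axis, 52 degrees counter-clockwise from the empty nest; free room round it.
- index_axis (a point): The vertical axis of the index table, at the level of the top of its plate (53 mm above the bench); fixed. The plate is a disc of aluminium 236 mm across, with fixed relays that stand up to 91 mm above the bench.
- index_table (a joint): Table angle, rad, growing counter-clockwise from above; starts part-way between stops at -0.85 to -0.55. The next stop is at 0 give or take 0.2 (hidden: feel for it), the one after 1.57 further. Drag at the post up to 3 N; once the plunger is in, pushing on meets a springy hold of 1 to 2.5 N per mm at the post, and at 13 to 17 N the plunger jumps out. Let go, the table springs back to mid notch.
- plunger (a joint): How far the spring-loaded index plunger (the level rod with a round black end under the plate's rim) is pushed out, m: about 0.003 while it rides on the notched ring hidden under the plate, about 0 when it has dropped into a notch.
- battery: Bystander: a nine-volt block battery, 18 x 26 x 46 mm, standing. Origin at the centre of its underside.
- capacitor: Bystander: a blue capacitor, 25 mm across, 40 mm high, standing. Origin at the centre of its underside.
- heat_sink: Bystander: a finned heat sink, 30 x 40 x 22 mm. Origin at the centre of its underside.
- index_base: The round grey base of the index table, 244 mm across, fixed to the bench. Origin on the table's axis, at the bench top. Its index plunger stands out at the rim on the far right side, up to 170 mm from the axis and 45 mm high.
Mind the look-alikes: they are no part of the job. Leave any pink look-alike of the relay alone. What is shaped like the part that bears plunger but turquoise is not meant.

How it is judged (in metres and radians):
On the way, in this order (a step that is already met when the one before it is completed fails the run):
1. the relay stands in the empty nest while the plunger still rides on the rim (horizontal distance between relay and empty_nest below 0.007 m and z of relay in the frame of empty_nest below 0.004 m and angle between relay's own z axis and vertical below 0.1 rad and contact force between relay and the fingers below 0.1 N and value of joint plunger above 0.002 m), for 0.2 s.
2. the plunger has dropped into the notch and the fingers lean on the table with 3.5 to 13 N while it holds (value of joint plunger below 0.0012 m and value of joint index_table between -0.3 and 0.3 rad and contact force between the fingers and index_base between 3.5 and 13 N), for 0.3 s.
At the end, for the whole second after the job is handed in: The relay stands upright (0.1 rad) on the floor of the nest that was empty (within 4 mm in height, 7 mm of its centre); the plunger is in the notch (under 1.2 mm out) at the first stop (table angle -0.3 to 0.3 rad); table and relay are at rest (horizontal distance between relay and empty_nest below 0.007 m and z of relay in the frame of empty_nest below 0.004 m and angle between relay's own z axis and vertical below 0.1 rad and velocity of joint index_table between -0.05 and 0.05 rad/s and linear speed of relay below 0.03 m/s and value of joint plunger below 0.0012 m and value of joint index_table between -0.3 and 0.3 rad); the robot touches nothing.
It fails at once if the robot pushes on the table with more than 20 N (contact force between any of the fingers, the arm and index_base above 20 N).
It fails at once if the table is forced past the stop (value of joint index_table above 0.45 rad).
It fails at once if the battery, the capacitor or the heat sink is moved by more than 25 mm (distance of any of battery, capacitor, heat_sink from where it was at the start of the episode above 0.025 m).
It also fails if it takes over 67 s, if anything falls off the work surface, if the arm or the gripper's body presses on something with over 40 N, if the wrist force passes 120 N, or if a joint passes its speed limit or range.

## Robot

A 6-joint arm with a two-finger parallel gripper is mounted at the origin on a cart in front of the work surface, level with it; the furniture and walls round the work are solid. World frame = base frame: x ahead of the robot, y to its left, z up, the work surface at z = 0. Lengths are in mm, angles in rad, forces in N, time in s.
With the tool pointing down it reaches from about 275 to 750 mm from the base axis. Payload 10.2 kg.
Tool frame: the origin (TCP) lies at the very end of the fingers, on their centre line; the grasp point (between the pads) lies behind it (ctrl.grasp_offset is the z of the grasp point in the tool frame, in mm); z points along the fingers, y is the direction in which the jaws open and shut (so a half turn about z gives the same grasp; the last joint's range is limited). The gripper opens to 85 mm and grips with 20 to 120 N. Pads are 22 mm wide; open, the fingers measure 114 mm over their backs; the gripper's body (76 mm by 85 mm) begins 54 mm behind the grasp point. The pads swing forward as they close: fully open they stand 13 mm farther back than shut.
Start: joints at [-1.486, 0.313, 1.498, -0, 1.331, -0.223], TCP at [159.043, -500.337, 231.294] pointing down, gripper open.
Joint ranges: [-2.94, 2.94], [-0.97, 2.17], [0.19, 2.56], [-1.23, 4.37], [0.02, 3.11], [-2.88, 2.88]. Speed limits (rad/s): [2.39, 2.39, 3.01, 3.14, 3.14, 3.14].

## Interface

Orientations are given as a unit quaternion [w, x, y, z].
In Python, from rig import ctrl, capture, job gives the robot as it stands. The module is installed in compiled form; this text tells all that it offers.
- The arm moves only by the tool move_arm, never from a script. Its argument "series" is a list of rows, each a list of 7 numbers: the turn, a rotation vector about the tool's x, y, z in rad, then the shift along the tool's x, y, z in cm, then the opening, from 0 (shut) to 1 (fully open). A call has 1 to 5 rows; each row is the pose to reach, as a shift and turn from the pose measured when the call began, along the tool's axes at that moment; what a row does not reach only later rows make up. A row lasts 1/12 s, in which the tool goes at most 41.7 mm and 7.16 degrees, less where a joint would pass 70% of its speed; a pose out of reach is approached as far as the arm can. A call with a gripper value outside its range is refused whole. The fingers move at their own pace and stop on an object; "grip_force" is the grip in N (left out, the last holds). Time passes only in rows, so rows that repeat a pose let the fingers close. It gives the time, the measured TCP pose, the force and the opening at its end, in the units of the state.
- ctrl.sense(): the state, without advancing time (a new reading comes with each control period).
- capture(name): name is "side" or "top"; returns a dict with "frame" (400x640x3 uint8, red, green, blue), "mtx" (3x3 intrinsics, pixels), "dist" ([k1, k2, p1, p2, k3] as OpenCV has them; the pictures are not rectified), "R" (3x3) and "t" (3): a world point X has camera coordinates R X + t. Camera axes: x right, y down, z forward; pixel columns grow to the right and rows downward; lengths in mm; the calibration is good to about 2 mm. A picture is of the moment at which its call begins. There is no depth.
- job.finish_job(): hands the job in, once; it reports no verdict.
The state is a dict: "time_s": time; "joints": joint angles; "dq": joint speeds; "tau": joint torques, N m; "eef_pos": TCP position; "ee_rot": TCP orientation; "force": force on the tool from outside, world axes, zero at the start; "wrist_torque": the same for the moment, N m; "grip_width": opening from 0.0 (shut) to 1.0 (fully open).
Only numpy, scipy, OpenCV 4.12 (cv2) and the standard library are available. Lean on these libraries where they do the work, as an engineer would, in place of code of your own. Each camera call takes 0.05 s, during which the arm holds its last target.

## Working session

There is one attempt and no reset: what is moved stays moved. The work goes in short steps, Python scripts to look and compute and a tool call to move; the robot and the scene stay as the last step left them, time stands still between calls to the robot, and variables do not carry over. Pictures are saved under pics/ and viewed, and the job is handed in when it is done.

Besides the shell and the picture viewer there is one more tool, called after ">>>" by a JSON object that holds its "api" and its "payload". move_arm: Moves the arm, as the interface text tells. Its arguments: {"type":"object","properties":{"series":{"type":"array","items":{"type":"array","items":{"type":"number"}}},"grip_force":{"type":"number"}},"required":["series"]}

```bash
ls; mkdir -p pics
python3 - <<'E'
from rig import ctrl,capture,job
import cv2,numpy as np
print(ctrl.sense()); print(ctrl.grasp_offset)
for n in("side","top"):
    c=capture(n); cv2.imwrite(f"pics/{n}0.png",c["frame"][:,:,::-1]); print(n,c["mtx"].tolist(),c["dist"],c["R"].tolist(),c["t"])
    np.savez(f"{n}0.npz",**c)
E
```

```text
pics
{'time_s': 0.0, 'joints': array([-1.48641450e+00,  3.13456614e-01,  1.49848100e+00,  8.89063852e-06,
        1.33101839e+00, -2.23403619e-01]), 'dq': array([-2.63465330e-04,  4.50339742e-04, -1.64149613e-03,  1.07064866e-03,
       -1.59614016e-03,  5.22201101e-05]), 'tau': array([ 2.76345945e-04, -4.12268651e+01, -2.59739417e+01, -1.88090835e-04,
        4.22532350e-03, -8.40530265e-05]), 'eef_pos': array([ 159.01293854, -500.04859153,  230.71516943]), 'ee_rot': array([-6.79731310e-04,  9.88181799e-01,  1.53284923e-01,  5.16528495e-05]), 'force': array([0.74144964, 0.07644984, 0.28683327]), 'wrist_torque': array([0.02373564, 0.04284149, 0.02085338]), 'grip_width': 1.0010071655163209}
-18.700000000000003
side [[416.11327292963267, 0.0, 317.9452368476462], [0.0, 416.11327292963267, 196.15763140648528], [0.0, 0.0, 1.0]] [-0.096463  0.        0.        0.        0.      ] [[-0.9918102260854208, -0.12658681675039082, 0.016978022776218942], [-0.09523999621343972, 0.6444503403950146, -0.7586917041104467], [0.08509887516090227, -0.7540951774078343, -0.6512285657559843]] [524.22694701  26.72803835 974.25500519]
top [[497.77184007160764, 0.0, 315.3341083644447], [0.0, 497.77184007160764, 201.66539670223747], [0.0, 0.0, 1.0]] [0.00293278 0.         0.         0.         0.        ] [[-0.013856025930161059, -0.999659255313158, -0.022122020978315452], [-0.9879822117754199, 0.017093705799330026, -0.15361951190325798], [0.15394531418907167, 0.019727607274788138, -0.987882412916861]] [ 148.05946345  516.72673734 1341.37313501]
```

View pics/side0.png

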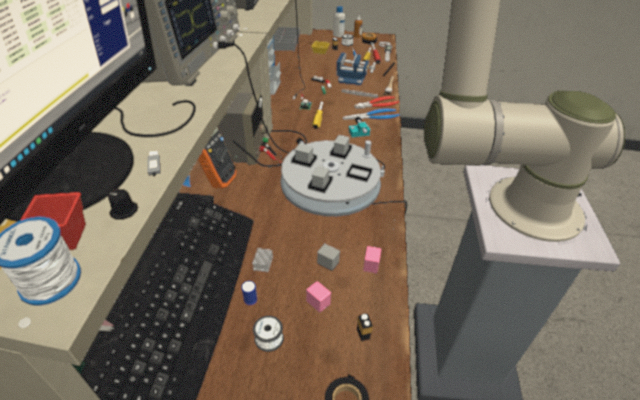

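View pics/top0.png

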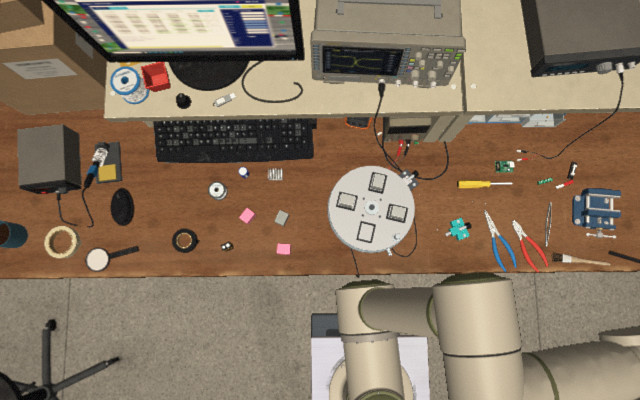

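Run:
```python
import cv2,numpy as np
t=cv2.imread("pics/top0.png"); s=cv2.imread("pics/side0.png")
a=cv2.resize(t[150:270,225:425],None,fx=4,fy=4,interpolation=cv2.INTER_CUBIC)
b=cv2.resize(s[130:310,235:415],None,fx=3.3,fy=3.3,interpolation=cv2.INTER_CUBIC)
cv2.imwrite("pics/ct0.png",a);cv2.imwrite("pics/cs0.png",b)
```

```text
(no output)
```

View pics/ct0.png

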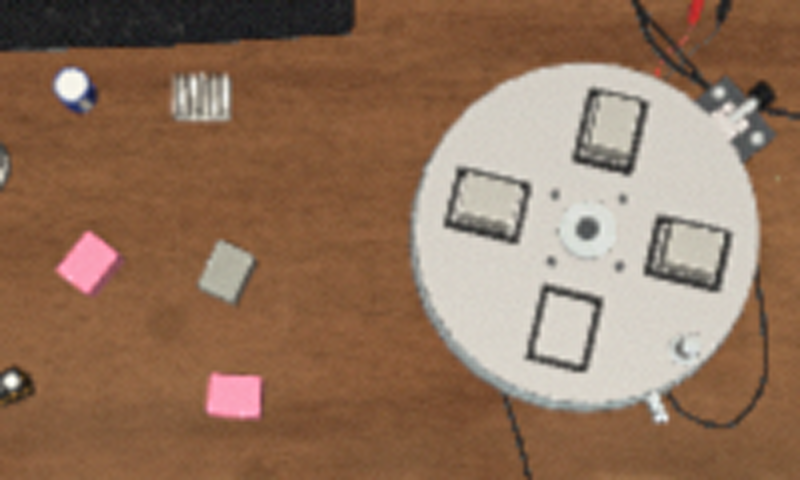

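View pics/cs0.png

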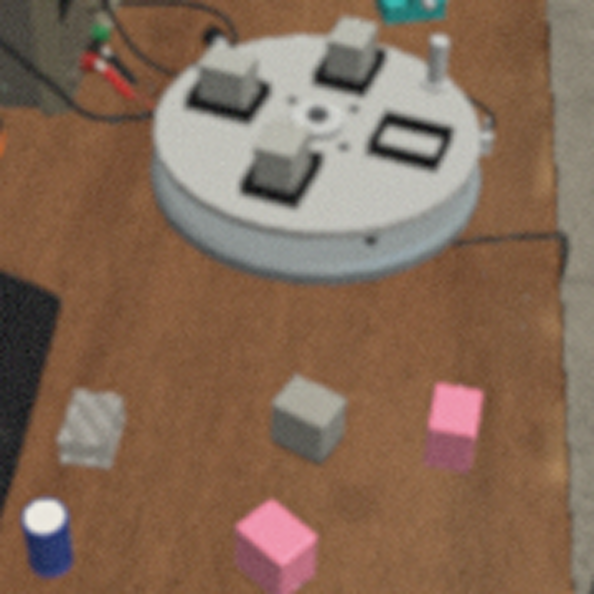

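```bash
cat > h.py <<'E'
import cv2,numpy as np
from scipy.optimize import minimize,least_squares
def load(n): 
    return dict(np.load(n,allow_pickle=True))
def proj(c,P):
    P=np.atleast_2d(np.asarray(P,float))
    return cv2.projectPoints(P,cv2.Rodrigues(c["R"])[0],c["t"],c["mtx"],c["dist"])[0][:,0]
def box(x,y,yaw,lx,ly,z0,z1):
    c,s=np.cos(yaw),np.sin(yaw)
    return np.array([[x+c*a*lx/2-s*b*ly/2,y+s*a*lx/2+c*b*ly/2,z] for z in(z0,z1) for a,b in((-1,-1),(1,-1),(1,1),(-1,1))])
def hullmask(p,roi,k=8):
    x0,y0,x1,y1=roi
    m=np.zeros(((y1-y0)*k,(x1-x0)*k),np.uint8)
    h=cv2.convexHull(((p-[x0,y0]+.5)*k*16-8).astype(np.int32))
    cv2.fillPoly(m,[h],255,shift=4)
    return cv2.resize(m,(x1-x0,y1-y0),interpolation=cv2.INTER_AREA)/255.
def ray(c,uv,z):
    u=cv2.undistortPoints(np.array([[uv]],float),c["mtx"],c["dist"])[0,0]
    R=np.asarray(c["R"]);t=np.asarray(c["t"]).ravel()
    C=-R.T@t; d=R.T@np.array([u[0],u[1],1]); return C+d*(z-C[2])/d[2]
E
python3 - <<'E'
from h import *
T,S=load("top0.npz"),load("side0.npz")
print("relay",ray(T,(281,217),38),ray(S,(328,250),38))
print("axis",ray(T,(371.7,207.3),53),ray(S,(331.3,164.5),53))
rois={0:(268,204,296,232),1:(312,240,346,274)}
tg={}
for i,c in enumerate((T,S)):
    x0,y0,x1,y1=rois[i]; f=c["frame"][y0:y1,x0:x1].astype(float)
    chroma=f[...,0]-f[...,2]
    print(np.percentile(chroma,[5,20,50,80,95]))
    fg=np.median(chroma[chroma<np.percentile(chroma,15)]);bg=np.median(chroma[chroma>np.percentile(chroma,60)])
    tg[i]=np.clip((chroma-bg)/(fg-bg),0,1)
def cost(p,zt=None,both=(0,1)):
    e=0
    for i in both:
        c=(T,S)[i]
        m=hullmask(proj(c,box(p[0],p[1],p[2],36,28,0,38 if len(p)<4 else p[3])),rois[i])
        e+=((m-tg[i])**2).sum()
    return e
x0=ray(T,(281,217),38)[:2]
for both in((0,1),(0,),(1,)):
  r=min((minimize(cost,[x0[0],x0[1],y],args=(None,both),method="Nelder-Mead",options=dict(initial_simplex=[[x0[0],x0[1],y],[x0[0]+8,x0[1],y],[x0[0],x0[1]+8,y],[x0[0],x0[1],y+.3]])) for y in np.arange(0,3.1,.4)),key=lambda r:r.fun)
  print(both,r.x,r.fun)
  if len(both)==2:
    r=minimize(cost,list(r.x)+[38],method="Nelder-Mead",options=dict(initial_simplex=[list(r.x+d)+[38+h] for d,h in zip([np.zeros(3),[5,0,0],[0,5,0],[0,0,.2],[0,0,0]],[0,0,0,0,8])])); print("with height",r.x,r.fun)
for n,c,(a,b,w,h,k) in(("t",T,(320,160,100,100,6)),("s",S,(275,130,115,90,7))):
    im=cv2.resize(c["frame"][b:b+h,a:a+w,::-1],None,fx=k,fy=k,interpolation=cv2.INTER_CUBIC); 
    for j in range(0,w,10): cv2.putText(im,str(a+j),(j*k,10),0,.35,(0,0,255)); cv2.line(im,(int((j+.5)*k),12),(int((j+.5)*k),18),(0,0,255))
    for j in range(0,h,10): cv2.putText(im,str(b+j),(0,int((j+.5)*k)+4),0,.35,(0,0,255)); cv2.line(im,(24,int((j+.5)*k)),(30,int((j+.5)*k)),(0,0,255))
    cv2.imwrite(f"pics/z{n}.png",im[:600,:800])
E
```

```text
relay [478.09237225 236.00363018  38.        ] [479.12463371 237.25122454  38.        ]
axis [498.87311804 -14.65171599  53.        ] [500.05992687 -23.29179972  53.        ]
[16. 45. 75. 78. 80.]
[ 7. 14. 65. 71. 73.]
(0, 1) [478.33904253 237.02243866   2.71431387] 22.44597409276702
with height [478.6386867  236.66728676   2.70023485  34.68644173] 15.642116391966782
(0,) [ 4.78199770e+02  2.36525375e+02 -4.41572514e-01] 2.903999799138714
(1,) [478.72059375 237.75487247   2.71664728] 17.506051414029663
```

View pics/zt.png

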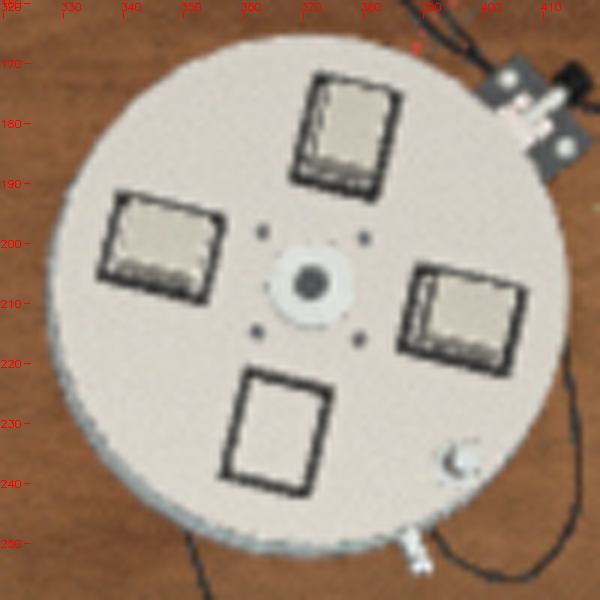

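View pics/zs.png

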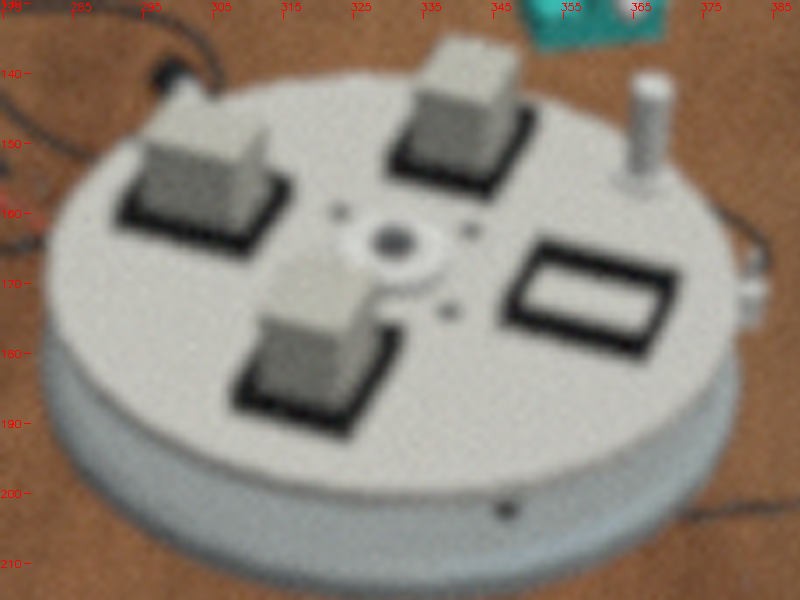

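```bash
cat > nest.py <<'E'
from h import *
def pm(p,roi,k=8):
    x0,y0,x1,y1=roi
    m=np.zeros(((y1-y0)*k,(x1-x0)*k),np.uint8)
    cv2.fillPoly(m,[cv2.convexHull(((p-[x0,y0]+.5)*k*16-8).astype(np.int32))],255,shift=4); return m
def fr(c,x,y,yaw,roi,z=53):
    o=pm(proj(c,box(x,y,yaw,52,42,z,z+12)),roi); i=box(x,y,yaw,44,34,z,z+12)
    a=pm(proj(c,i[:4]),roi)&pm(proj(c,i[4:]),roi)
    return cv2.resize(o&~a,(roi[2]-roi[0],roi[3]-roi[1]),interpolation=cv2.INTER_AREA)/255.
def fit(T,S,rois,x0,verbose=True):
    tg={}
    for i,c in enumerate((T,S)):
        a,b,d,e=rois[i]; g=c["frame"][b:e,a:d].astype(float).mean(2)
        bg=np.percentile(g,75);fg=np.percentile(g,3);tg[i]=np.clip((bg-g)/(bg-fg),0,1)
    out=[]
    for both in((0,1),(0,),(1,)):
        def cost(p): 
            e=0
            for i in both:
                m=cv2.GaussianBlur(fr((T,S)[i],*p,rois[i]),(0,0),.6); s=(m*tg[i]).sum()/(m*m).sum()
                e+=((s*m-tg[i])**2).sum()
            return e
        r=minimize(cost,x0,method="Nelder-Mead",options=dict(initial_simplex=[x0,x0+np.array([8,0,0]),x0+np.array([0,8,0]),x0+np.array([0,0,.15])]))
        print(both,r.x.round(3),round(r.fun,2)); out.append(r.x)
    return out
E
python3 - <<'E'
from nest import *
T,S=load("top0.npz"),load("side0.npz")
for c in(T,S): print("cam",-c["R"].T@c["t"])
ax=ray(T,(371.3,206.8),57)[:2]
n=np.array([ray(T,((u/6-.5+320),(v/6-.5+160)),65) for u,v in((247,366),(335,386),(308,498),(219,479))])[:,:2]
ce=n.mean(0);print(ce,ax,np.linalg.norm(ce-ax)); d=ce-ax; yaw=np.arctan2(d[1],d[0])
print("edges yaw",np.arctan2(*(n[3]-n[0])[::-1]),np.arctan2(*(n[2]-n[1])[::-1]),yaw)
fit(T,S,{0:(353,218,380,246),1:(343,160,376,185)},np.array([ce[0],ce[1],yaw]))
# post top: top view zt (462,460)?, side zs (653,82)
print("post",ray(T,(462/6-.5+320,459/6-.5+160),93),ray(S,(653/7-.5+275,82/7-.5+130),93))
# disc outline
f=T["frame"].astype(float)
pts=[]
c0=np.array([371.3,206.8])
E
```

```text
cam [ 306.07023189  112.71415574 1407.77361297]
cam [439.57122004 783.81632804 645.84069363]
[431.43699973   4.67159344] [499.70369788 -13.22731976] 70.5741678608679
edges yaw 2.873354141741387 2.8752954621488502 2.8851734346016746
(0, 1) [431.826   4.547   2.892] 10.4
(0,) [431.632   4.338   2.88 ] 2.31
(1,) [432.873   5.336   2.894] 6.05
post [415.68424784 -73.70203787  93.        ] [417.95976821 -77.29114337  93.        ]
```

```bash
cat > go.py <<'E'
import sys,numpy as np
from scipy.spatial.transform import Rotation as Rn
from rig import ctrl
def tgt(x,y,z,phi):
    s=ctrl.sense(); q=s["ee_rot"]; R=Rn.from_quat([q[1],q[2],q[3],q[0]])
    c,sn=np.cos(phi),np.sin(phi)
    Rt=Rn.from_matrix(np.array([[c,sn,0],[sn,-c,0],[0,0,-1]]))
    d=R.inv().apply(np.array([x,y,z])-s["eef_pos"])/10
    X=R.as_matrix()[:,0]
    print("t",round(s["time_s"],2),"p",s["eef_pos"].round(1),"phi",round(np.arctan2(X[1],X[0]),3),"F",s["force"].round(2),"g",round(s["grip_width"],3),"q",s["joints"].round(2))
    print("row",(R.inv()*Rt).as_rotvec().round(3),d.round(2))
if __name__=="__main__": tgt(*map(float,sys.argv[1:]))
E
python3 go.py 478.3 237 130 2.71
```

```text
t 0.1 p [ 159.  -500.1  230.8] phi 0.308 F [-0.22  0.42  0.22] g 1.001 q [-1.49  0.31  1.5   0.    1.33 -0.22]
row [-0.000e+00 -1.000e-03 -2.402e+00] [ 52.75 -60.56  10.16]
```

>>> {"api": "move_arm", "payload": {"series": [[0, 0, -2.4, 52.7, -60.6, 0, 0.6], [0, 0, -2.4, 52.7, -60.6, 0, 0.6], [0, 0, -2.4, 52.7, -60.6, 0, 0.6], [0, 0, -2.4, 52.7, -60.6, 0, 0.6], [0, 0, -2.4, 52.7, -60.6, 0, 0.6]], "grip_force": 30}}

```text
time_s: 0.52
eef_pos: [241.9, -307.1, 231.0]
ee_rot: [-0.0, 0.892, 0.452, 0.0]
force: [2.0, -0.1, -0.7]
grip_width: 0.603
```

```bash
python3 go.py 478.3 237 150 2.71
```

```text
t 0.52 p [ 241.9 -307.1  231. ] phi 0.938 F [ 2.   -0.11 -0.71] g 0.603 q [-1.21  0.01  1.86  0.    1.27 -0.57]
row [ 0.000e+00 -1.000e-03 -1.772e+00] [ 57.85 -13.09   8.15]
```

>>> {"api": "move_arm", "payload": {"series": [[0, 0, -1.77, 57.8, -13.1, 0, 0.6], [0, 0, -1.77, 57.8, -13.1, 0, 0.6], [0, 0, -1.77, 57.8, -13.1, 0, 0.6], [0, 0, -1.77, 57.8, -13.1, 0, 0.6], [0, 0, -1.77, 57.8, -13.1, 0, 0.6]]}}

```text
time_s: 0.93
eef_pos: [324.5, -115.9, 231.5]
ee_rot: [0.0, 0.71, 0.704, 0.0]
force: [1.3, -1.4, 0.3]
grip_width: 0.598
```

```bash
python3 go.py 478.3 237 150 2.71
```

```text
t 0.93 p [ 324.5 -115.9  231.5] phi 1.563 F [ 1.33 -1.36  0.32] g 0.598 q [-0.69 -0.1   1.96  0.    1.28 -0.68]
row [ 1.000e-03  0.000e+00 -1.147e+00] [35.41 15.1   8.17]
```

>>> {"api": "move_arm", "payload": {"series": [[0, 0, -1.15, 35.4, 15.1, 0, 0.6], [0, 0, -1.15, 35.4, 15.1, 0, 0.6], [0, 0, -1.15, 35.4, 15.1, 0, 0.6], [0, 0, -1.15, 35.4, 15.1, 0, 0.6], [0, 0, -1.15, 35.4, 15.1, 0, 0.6]]}}

```text
time_s: 1.35
eef_pos: [407.4, 75.6, 231.5]
ee_rot: [0.0, 0.458, 0.889, 0.0]
force: [0.5, -1.4, 0.1]
grip_width: 0.603
```

```bash
python3 go.py 478.3 237 150 2.71
```

```text
t 1.35 p [407.4  75.6 231.5] phi 2.189 F [ 0.53 -1.42  0.12] g 0.603 q [-0.1   0.06  1.8   0.    1.28 -0.72]
row [ 0.001  0.    -0.521] [ 9.04 15.13  8.16]
```

>>> {"api": "move_arm", "payload": {"series": [[0, 0, -0.52, 9.0, 15.1, 3, 0.6], [0, 0, -0.52, 9.0, 15.1, 6, 0.6], [0, 0, -0.52, 9.0, 15.1, 8, 0.6], [0, 0, -0.52, 9.0, 15.1, 8, 0.6], [0, 0, -0.52, 9.0, 15.1, 8, 0.6]]}}

```text
time_s: 1.77
eef_pos: [478.1, 239.0, 149.4]
ee_rot: [-0.001, 0.211, 0.978, -0.0]
force: [0.5, -0.6, 0.1]
grip_width: 0.601
```

```bash
python3 go.py 478.3 237 70 2.71
```

```text
t 1.77 p [478.1 239.  149.4] phi 2.717 F [ 0.5  -0.56  0.08] g 0.601 q [ 0.24  0.41  1.58  0.    1.15 -0.9 ]
row [-0.001 -0.001  0.007] [-0.11 -0.17  7.94]
```

>>> {"api": "move_arm", "payload": {"series": [[0, 0, 0.007, -0.1, -0.17, 4, 0.6], [0, 0, 0.007, -0.1, -0.17, 7.9, 0.6], [0, 0, 0.007, -0.1, -0.17, 7.9, 0.6]]}}

```text
time_s: 2.02
eef_pos: [474.1, 236.4, 63.6]
ee_rot: [-0.007, 0.214, 0.977, -0.003]
force: [-0.8, -0.8, -1.2]
grip_width: 0.604
```

```bash
python3 go.py 478.3 237 16 2.71
python3 - <<'E'
from rig import capture
import cv2,numpy as np
S=capture("side");T=capture("top")
from h import proj
print([proj(c,[478,237,70]) for c in(S,T)])
a=cv2.resize(S["frame"][190:290,280:380,::-1],None,fx=4,fy=4,interpolation=cv2.INTER_CUBIC)
b=cv2.resize(T["frame"][160:260,230:330,::-1],None,fx=4,fy=4,interpolation=cv2.INTER_CUBIC)
cv2.imwrite("pics/pre1.png",np.hstack([a,b]))
E
```

```text
t 2.02 p [474.1 236.4  63.6] phi 2.711 F [-0.85 -0.84 -1.23] g 0.604 q [ 0.24  0.52  1.67  0.    0.97 -0.9 ]
row [-0.009 -0.011  0.001] [-0.41  0.28  4.75]
[array([[329.15879486, 238.6531001 ]]), array([[279.56882799, 215.58687375]])]
```

View pics/pre1.png

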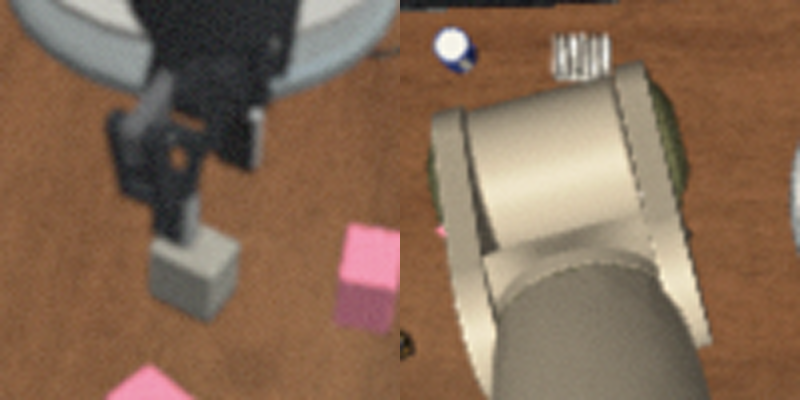

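```bash
python3 go.py 478.3 237 45 2.71
python3 - <<'E'
from h import *
import numpy as np
S=load("side0.npz")
p=np.array([474.1,236.4]);d=np.array([.417,.909])
for r in(25.5,40,-25.5,-40):
  for z in(66,70):
    u=proj(S,[*(p+d*r),z])[0]; print(r,z,u,(u-[280,190])*4)
E
```

```text
t 2.12 p [478.  236.9  70.6] phi 2.71 F [ 1.07 -0.26  1.66] g 0.604 q [ 0.24  0.51  1.66  0.    0.97 -0.9 ]
row [-0.002 -0.003  0.   ] [-0.03  0.02  2.56]
25.5 66 [324.21623125 248.45346659] [176.86492499 233.81386634]
25.5 70 [324.27430569 247.00503067] [177.09722275 228.02012269]
40 66 [320.1423134  253.36680889] [160.5692536  253.46723554]
40 70 [320.18688761 251.91855117] [160.74755046 247.6742047 ]
-25.5 66 [337.80205341 232.04847741] [231.20821366 168.19390966]
-25.5 70 [337.90218508 230.60344048] [231.60874034 162.41376192]
-40 66 [341.46478302 227.62049168] [245.85913206 150.48196674]
-40 70 [341.57546959 226.17742831] [246.30187836 144.70971324]
```

>>> {"api": "move_arm", "payload": {"series": [[0, 0, 0, 0, 0, 1.5, 0.6], [0, 0, 0, 0, 0, 3.0, 0.6], [0, 0, 0, 0, 0, 4.5, 0.6], [0, 0, 0, 0, 0, 5.4, 0.6], [0, 0, 0, 0, 0, 5.4, 0.6]]}}

```text
time_s: 2.53
eef_pos: [478.3, 236.8, 17.3]
ee_rot: [-0.001, 0.214, 0.977, -0.0]
force: [-0.1, 0.1, -0.2]
grip_width: 0.599
```

```bash
python3 go.py 478.3 237 16 2.71
```

```text
t 2.53 p [478.3 236.8  17.3] phi 2.71 F [-0.09  0.07 -0.17] g 0.599 q [ 0.24  0.6   1.69  0.    0.86 -0.9 ]
row [-0.001 -0.002 -0.   ] [0.01 0.02 0.13]
```

Position good; close.

>>> {"api": "move_arm", "payload": {"series": [[0, 0, 0, 0, 0, 0.1, 0.5], [0, 0, 0, 0, 0, 0.1, 0.4], [0, 0, 0, 0, 0, 0.1, 0.3], [0, 0, 0, 0, 0, 0.1, 0.2], [0, 0, 0, 0, 0, 0.1, 0.1]], "grip_force": 30}}

```text
time_s: 2.95
eef_pos: [479.3, 237.0, 17.9]
ee_rot: [0.0, 0.214, 0.977, 0.0]
force: [-0.7, 0.2, 6.6]
grip_width: 0.317
```

>>> {"api": "move_arm", "payload": {"series": [[0, 0, 0, 0, 0, 0, 0.1], [0, 0, 0, 0, 0, 0, 0.1], [0, 0, 0, 0, 0, 0, 0.1]]}}

```text
time_s: 3.2
eef_pos: [479.3, 237.0, 18.1]
ee_rot: [0.0, 0.214, 0.977, 0.0]
force: [-0.6, -0.5, 0.2]
grip_width: 0.321
```

```bash
python3 go.py 478.3 237 150 2.71
```

```text
t 3.2 p [479.3 237.   18.1] phi 2.71 F [-0.58 -0.52  0.23] g 0.321 q [ 0.24  0.6   1.69  0.    0.85 -0.9 ]
row [ 0.001  0.    -0.   ] [  0.09  -0.04 -13.19]
```

>>> {"api": "move_arm", "payload": {"series": [[0, 0, 0, 0, 0, -3, 0.1], [0, 0, 0, 0, 0, -6, 0.1], [0, 0, 0, 0, 0, -9, 0.1], [0, 0, 0, 0, 0, -12, 0.1], [0, 0, 0, 0, 0, -13, 0.1]]}}

```text
time_s: 3.62
eef_pos: [480.6, 237.4, 152.3]
ee_rot: [0.003, 0.214, 0.977, 0.002]
force: [0.7, 0.0, 1.5]
grip_width: 0.319
```

```bash
python3 go.py 431.9 4.6 150 2.885
```

```text
t 3.62 p [480.6 237.4 152.3] phi 2.71 F [0.67 0.   1.48] g 0.319 q [ 0.24  0.41  1.58  0.    1.15 -0.9 ]
row [ 0.004  0.006 -0.175] [ -5.31 -23.18   0.16]
```

>>> {"api": "move_arm", "payload": {"series": [[0.002, 0.003, -0.04, -1.3, -5, 0, 0.1], [0.003, 0.005, -0.1, -3, -12, 0, 0.1], [0.004, 0.006, -0.175, -4.3, -17.5, 0, 0.1], [0.004, 0.006, -0.175, -5.1, -22, 0.1, 0.1], [0.004, 0.006, -0.175, -5.31, -23.18, 0.16, 0.1]]}}

```text
time_s: 4.03
eef_pos: [437.4, 31.4, 150.0]
ee_rot: [-0.001, 0.128, 0.992, 0.0]
force: [1.1, -0.6, -0.1]
grip_width: 0.316
```

```bash
python3 go.py 431.9 4.6 150 2.885
```

```text
t 4.03 p [437.4  31.4 150. ] phi 2.886 F [ 1.09 -0.62 -0.13] g 0.316 q [-0.2   0.21  1.86 -0.    1.07 -1.51]
row [-0.    -0.001  0.001] [-0.15 -2.73 -0.  ]
```

>>> {"api": "move_arm", "payload": {"series": [[0, 0, 0, -0.1, -1.5, 0.5, 0.1], [0, 0, 0, -0.15, -2.73, 2, 0.1], [0, 0, 0, -0.15, -2.73, 3.5, 0.1], [0, 0, 0, -0.15, -2.73, 4.5, 0.1], [0, 0, 0, -0.15, -2.73, 4.5, 0.1]]}}

```text
time_s: 4.45
eef_pos: [430.5, 4.6, 102.9]
ee_rot: [-0.003, 0.128, 0.992, 0.0]
force: [-0.1, -0.3, -0.4]
grip_width: 0.318
```

```bash
python3 - <<'E'
from rig import capture
import cv2,numpy as np
from h import *
S=capture("side");T=capture("top");np.savez("s1.npz",**S)
a=S["frame"][110:220,280:390,::-1]
b=T["frame"][160:270,310:420,::-1]
cv2.imwrite("pics/nest1.png",np.hstack([cv2.resize(i,None,fx=3.6,fy=3.6,interpolation=cv2.INTER_CUBIC) for i in (a,b)]))
E
python3 go.py 431.9 4.6 80 2.885
```

```text
t 4.55 p [431.7   4.7 104.8] phi 2.886 F [-1.01  0.01 -0.18] g 0.319 q [-0.26  0.27  1.93 -0.    0.95 -1.58]
row [-0.    -0.002  0.001] [-0.03 -0.    2.48]
```

View pics/nest1.png

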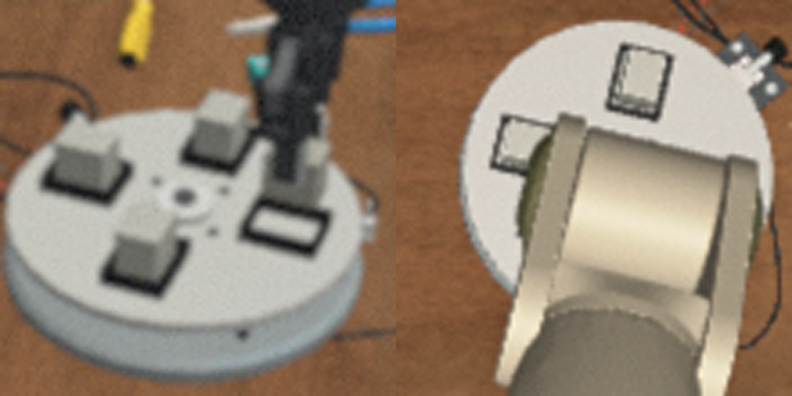

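Run:
```python
from h import *
S=load("s1.npz");k=9
im=cv2.resize(S["frame"][130:190,330:390,::-1],None,fx=k,fy=k,interpolation=cv2.INTER_CUBIC)
im2=im.copy()
def dr(b,col):
    p=((proj(S,b)-[330,130]+.5)*k).astype(int)
    for i in range(4):
        for a,c in((i,(i+1)%4),(i+4,(i+1)%4+4),(i,i+4)): cv2.line(im2,tuple(map(int,p[a])),tuple(map(int,p[c])),col,1)
dr(box(430.9,4.9,2.886,36,28,86.8,124.8),(0,0,255)); dr(box(431.9,4.6,2.885,44,34,53,65),(0,255,0));dr(box(431.9,4.6,2.885,52,42,53,65),(255,255,0))
cv2.imwrite("pics/ov1.png",im2)
```

```text
(no output)
```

View pics/ov1.png

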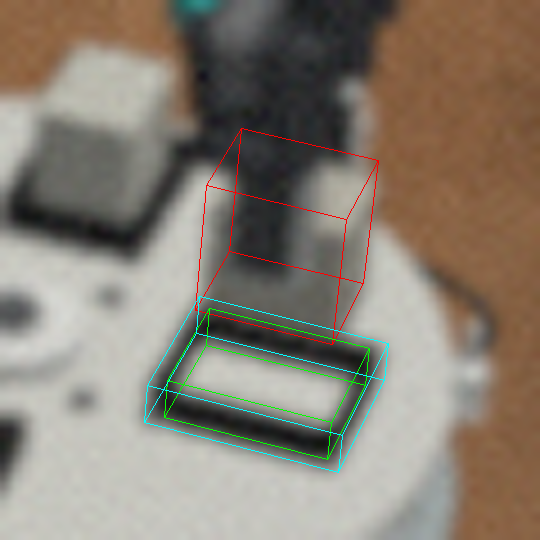

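```bash
python3 - <<'E'
from h import *
S=load("s1.npz");k=14
g=S["frame"][140:172,345:378].astype(float)
g=np.clip((g-60)*1.5,0,255).astype(np.uint8)
im=cv2.resize(g[...,::-1],None,fx=k,fy=k,interpolation=cv2.INTER_LINEAR)
im2=im.copy()
p=((proj(S,box(430.9,4.9,2.886,36,28,86.8,124.8))-[345,140]+.5)*k).astype(int)
for i in range(4):
        for a,c in((i,(i+1)%4),(i+4,(i+1)%4+4),(i,i+4)): cv2.line(im2,tuple(map(int,p[a])),tuple(map(int,p[c])),(0,0,255),1)
cv2.imwrite("pics/ov2.png",np.hstack([im,im2])[:,:800*2])
print(im.shape)
E
python3 -c "
import cv2;i=cv2.imread('pics/ov2.png');cv2.imwrite('pics/ov3.png',cv2.resize(i,(792,384)))"
```

```text
(448, 462, 3)
```

View pics/ov3.png

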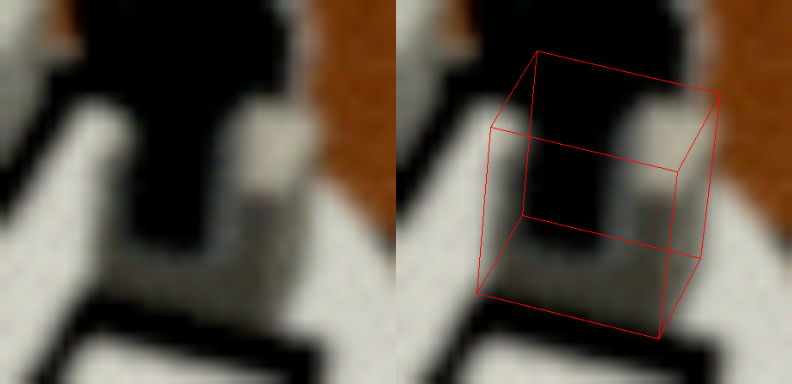

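>>> {"api": "move_arm", "payload": {"series": [[0, 0, 0, -0.04, 0, 0.8, 0.1], [0, 0, 0, -0.04, 0, 1.5, 0.1], [0, 0, 0, -0.04, 0, 2.1, 0.1], [0, 0, 0, -0.04, 0, 2.5, 0.1], [0, 0, 0, -0.04, 0, 2.5, 0.1]]}}

```text
time_s: 4.97
eef_pos: [431.5, 4.8, 78.9]
ee_rot: [-0.002, 0.127, 0.992, 0.0]
force: [-0.1, 0.1, -0.7]
grip_width: 0.313
```

```bash
python3 go.py 432.2 4.6 73 2.885
```

```text
t 4.97 p [431.5   4.8  78.9] phi 2.886 F [-0.05  0.09 -0.73] g 0.313 q [-0.26  0.32  1.95 -0.    0.88 -1.58]
row [-0.    -0.004  0.001] [-0.07  0.    0.59]
```

>>> {"api": "move_arm", "payload": {"series": [[0, 0, 0, -0.07, 0, 0.2, 0.1], [0, 0, 0, -0.07, 0, 0.4, 0.1], [0, 0, 0, -0.07, 0, 0.5, 0.1], [0, 0, 0, -0.07, 0, 0.5, 0.1]]}}

```text
time_s: 5.3
eef_pos: [432.2, 4.6, 73.8]
ee_rot: [-0.002, 0.127, 0.992, 0.0]
force: [0.4, 0.6, -0.3]
grip_width: 0.319
```

```bash
python3 go.py 432.2 4.6 72 2.885
```

```text
t 5.3 p [432.2   4.6  73.8] phi 2.886 F [ 0.42  0.6  -0.28] g 0.319 q [-0.26  0.33  1.95 -0.    0.87 -1.58]
row [-0.    -0.004  0.001] [-0.   -0.    0.18]
```

>>> {"api": "move_arm", "payload": {"series": [[0, 0, 0, 0, 0, 0.1, 0.1], [0, 0, 0, 0, 0, 0.2, 0.1], [0, 0, 0, 0, 0, 0.25, 0.1], [0, 0, 0, 0, 0, 0.25, 0.1]]}}

```text
time_s: 5.63
eef_pos: [432.1, 4.6, 71.2]
ee_rot: [-0.002, 0.127, 0.992, 0.0]
force: [0.2, -0.1, -0.5]
grip_width: 0.316
```

>>> {"api": "move_arm", "payload": {"series": [[0, 0, 0, 0, 0, 0.05, 0.1], [0, 0, 0, 0, 0, 0.1, 0.1], [0, 0, 0, 0, 0, 0.1, 0.1]]}}

```text
time_s: 5.88
eef_pos: [432.2, 4.6, 70.8]
ee_rot: [-0.002, 0.127, 0.992, 0.0]
force: [-3.2, 0.5, 9.2]
grip_width: 0.324
```

>>> {"api": "move_arm", "payload": {"series": [[0, 0, 0, 0, 0, -0.05, 0.2], [0, 0, 0, 0, 0, -0.05, 0.34], [0, 0, 0, 0, 0, -0.05, 0.4], [0, 0, 0, 0, 0, -0.05, 0.5], [0, 0, 0, 0, 0, -0.05, 0.55]]}}

```text
time_s: 6.3
eef_pos: [432.2, 4.6, 71.2]
ee_rot: [-0.002, 0.127, 0.992, 0.0]
force: [-0.3, 0.7, 0.6]
grip_width: 0.551
```

>>> {"api": "move_arm", "payload": {"series": [[0, 0, 0, 0, 0, -0.3, 0.55], [0, 0, 0, 0, 0, -1.5, 0.55], [0, 0, 0, 0, 0, -3.5, 0.55], [0, 0, 0, 0, 0, -6, 0.55], [0, 0, 0, 0, 0, -8, 0.55]]}}

```text
time_s: 6.72
eef_pos: [432.6, 4.6, 152.8]
ee_rot: [-0.002, 0.127, 0.992, 0.0]
force: [0.8, -0.7, -0.5]
grip_width: 0.548
```

```bash
python3 - <<'E'
from rig import capture
import cv2,numpy as np
from h import *
S=capture("side");T=capture("top");np.savez("s2.npz",**S)
a=S["frame"][110:220,280:390,::-1]
b=T["frame"][160:270,310:420,::-1]
cv2.imwrite("pics/nest2.png",np.hstack([cv2.resize(i,None,fx=3.6,fy=3.6,interpolation=cv2.INTER_CUBIC) for i in (a,b)]))
E
python3 go.py 403.6 -58.7 155 2.885
```

```text
t 6.82 p [433.9   4.2 154. ] phi 2.886 F [ 1.   -0.43 -0.06] g 0.548 q [-0.26  0.2   1.87 -0.    1.08 -1.58]
row [-0.     0.002  0.001] [ 1.34 -6.85 -0.1 ]
```

View pics/nest2.png

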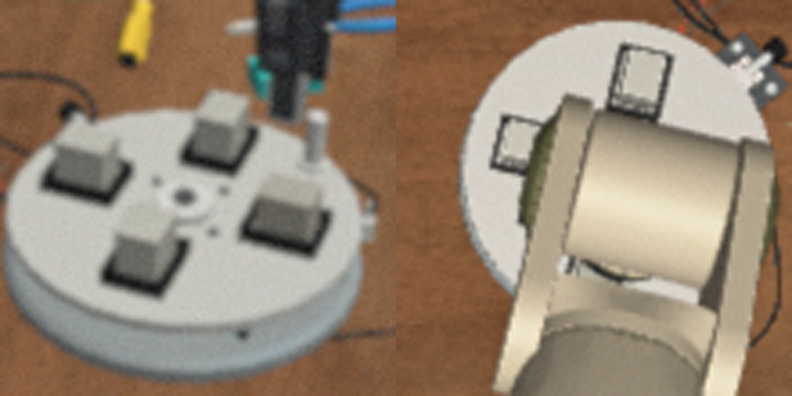

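```bash
python3 go.py 398.7 -52.4 154 2.222
```

```text
t 6.82 p [433.9   4.2 154. ] phi 2.886 F [ 1.   -0.43 -0.06] g 0.548 q [-0.26  0.2   1.87 -0.    1.08 -1.58]
row [0.    0.002 0.664] [ 1.98 -6.37  0.  ]
```

>>> {"api": "move_arm", "payload": {"series": [[0, 0.002, 0.12, 0.5, -1.5, 0, 0.4], [0, 0.002, 0.24, 1.0, -3.0, 0, 0.2], [0, 0.002, 0.36, 1.5, -4.5, 0, 0], [0, 0.002, 0.48, 1.98, -6, 0, 0], [0, 0.002, 0.6, 1.98, -6.37, 0, 0]]}}

```text
time_s: 7.23
eef_pos: [397.5, -53.4, 153.4]
ee_rot: [-0.001, 0.418, 0.908, 0.0]
force: [-0.2, 0.0, 0.1]
grip_width: -0.002
```

```bash
cat > arc.py <<'E'
import sys,numpy as np
from go import *
AX=np.array([499.6,-13.2])
def st(theta,d=18.,z=66.):
    u=np.array([np.cos(theta),np.sin(theta)]);t=np.array([-u[1],u[0]])
    p=AX+104*u-d*t
    s=ctrl.sense(); F=s["force"][:2]
    a=s["eef_pos"][:2]-AX; 
    # tool theta: a = 104u - d t -> angle offset
    th=(np.arctan2(a[1],a[0])+np.arctan2(d,104))%(2*np.pi)
    tt=np.array([-np.sin(th),np.cos(th)]);uu=np.array([np.cos(th),np.sin(th)])
    print("tool theta",th.round(4),"r",np.hypot(*a).round(1),"(ideal",np.hypot(104,d).round(1),") Ftan",(-F@tt).round(2),"Frad",(F@uu).round(2),"Fz",s["force"][2].round(1))
    tgt(p[0],p[1],z,theta-np.pi/2)
if __name__=="__main__": st(*map(float,sys.argv[1:]))
E
python3 arc.py 3.793 30
```

```text
tool theta 3.7974 r 109.8 (ideal 108.2 ) Ftan 0.15 Frad 0.14 Fz 0.1
t 7.23 p [397.5 -53.4 153.4] phi 2.279 F [-0.2   0.03  0.12] g -0.002 q [-0.43  0.13  1.95  0.    1.06 -1.14]
row [-0.001 -0.001  0.057] [-0.02  0.16  8.74]
```

>>> {"api": "move_arm", "payload": {"series": [[0, 0, 0.057, -0.02, 0.16, 2, 0], [0, 0, 0.057, -0.02, 0.16, 4.5, 0], [0, 0, 0.057, -0.02, 0.16, 7, 0], [0, 0, 0.057, -0.02, 0.16, 8.7, 0], [0, 0, 0.057, -0.02, 0.16, 8.7, 0]]}}

```text
time_s: 7.65
eef_pos: [396.7, -51.6, 63.5]
ee_rot: [-0.004, 0.444, 0.896, -0.0]
force: [-0.6, -0.3, -0.1]
grip_width: -0.005
```

```bash
python3 arc.py 3.793 21
python3 - <<'E'
from rig import capture
import cv2,numpy as np
S=capture("side")
cv2.imwrite("pics/post1.png",cv2.resize(S["frame"][110:210,290:400,::-1],None,fx=5,fy=5,interpolation=cv2.INTER_CUBIC))
E
```

```text
tool theta 3.6983 r 109.9 (ideal 106.1 ) Ftan 0.09 Frad 0.64 Fz -0.1
t 7.65 p [396.7 -51.6  63.5] phi 2.222 F [-0.59 -0.26 -0.12] g -0.005 q [-0.42  0.29  2.05  0.    0.81 -1.08]
row [-0.004 -0.007 -0.   ] [-1.08  0.12 -0.26]
```

View pics/post1.png

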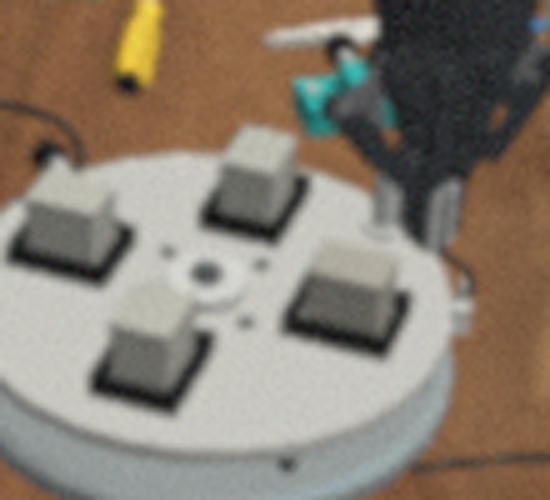

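>>> {"api": "move_arm", "payload": {"series": [[0.004, -0.004, 0, -0.4, 0.05, -0.2, 0], [0.004, -0.004, 0, -0.8, 0.1, -0.25, 0], [0.004, -0.004, 0, -1.1, 0.12, -0.25, 0], [0.004, -0.004, 0, -1.1, 0.12, -0.25, 0]]}}

```text
time_s: 8.03
eef_pos: [406.3, -60.8, 68.5]
ee_rot: [-0.001, 0.444, 0.896, -0.003]
force: [-1.0, 0.8, -0.4]
grip_width: 0.005
```

```bash
python3 arc.py 3.82 18
```

```text
tool theta 3.7845 r 104.7 (ideal 105.5 ) Ftan 1.22 Frad 0.32 Fz -0.4
t 8.03 p [406.3 -60.8  68.5] phi 2.222 F [-0.99  0.78 -0.4 ] g 0.005 q [-0.43  0.3   2.02 -0.01  0.83 -1.08]
row [-0.005  0.001 -0.027] [-0.35 -0.14  0.25]
```

```bash
cat > arcs.py <<'E'
import sys
from arc import *
z=66
for th in map(float,sys.argv[1:]):
    s=ctrl.sense(); q=s["ee_rot"]; R=Rn.from_quat([q[1],q[2],q[3],q[0]])
    u=np.array([np.cos(th),np.sin(th)]);t=np.array([-u[1],u[0]]);p=AX+104*u-18*t;phi=th-np.pi/2
    c,sn=np.cos(phi),np.sin(phi)
    Rt=Rn.from_matrix(np.array([[c,sn,0],[sn,-c,0],[0,0,-1]]))
    print(th,(R.inv()*Rt).as_rotvec().round(3),(R.inv().apply(np.array([*p,z])-s["eef_pos"])/10).round(2))
a=s["eef_pos"][:2]-AX; F=s["force"][:2]
h=(np.arctan2(a[1],a[0])+np.arctan2(18,104))%(2*np.pi); tt=np.array([-np.sin(h),np.cos(h)]);uu=np.array([np.cos(h),np.sin(h)])
print("theta",h.round(4),"r",np.hypot(*a).round(1),"Ftan",(-F@tt).round(2),"Frad",(F@uu).round(2),s["force"].round(1),"z",s["eef_pos"][2].round(1),"t",round(s["time_s"],2))
E
python3 arcs.py 3.82 3.85 3.88 3.91
```

```text
3.82 [-0.005  0.001 -0.027] [-0.35 -0.14  0.25]
3.85 [-0.005  0.001 -0.057] [-0.67 -0.18  0.25]
3.88 [-0.006  0.001 -0.087] [-0.98 -0.21  0.25]
3.91 [-0.006  0.001 -0.117] [-1.3  -0.23  0.25]
theta 3.7845 r 104.7 Ftan 1.22 Frad 0.32 [-1.   0.8 -0.4] z 68.5 t 8.03
```

>>> {"api": "move_arm", "payload": {"series": [[-0.005, 0.001, -0.027, -0.35, -0.14, 0.1, 0], [-0.005, 0.001, -0.05, -0.6, -0.17, 0.2, 0], [-0.006, 0.001, -0.07, -0.8, -0.19, 0.25, 0], [-0.006, 0.001, -0.087, -0.98, -0.21, 0.25, 0], [-0.006, 0.001, -0.087, -0.98, -0.21, 0.25, 0]]}}

```text
time_s: 8.45
eef_pos: [410.1, -69.4, 66.2]
ee_rot: [-0.001, 0.404, 0.915, 0.001]
force: [0.3, 0.0, 0.6]
grip_width: 0.002
```

```bash
python3 arcs.py 3.9 3.93 3.96 3.99 4.02
```

```text
3.9 [ 0.    -0.002 -0.02 ] [-0.28 -0.03  0.02]
3.93 [ 0.    -0.002 -0.05 ] [-0.59 -0.07  0.02]
3.96 [ 0.    -0.002 -0.08 ] [-0.91 -0.11  0.02]
3.99 [ 0.    -0.002 -0.11 ] [-1.22 -0.13  0.02]
4.02 [ 0.001 -0.002 -0.14 ] [-1.54 -0.15  0.02]
theta 3.8735 r 105.7 Ftan -0.21 Frad -0.25 [0.3 0.  0.6] z 66.2 t 8.45
```

>>> {"api": "move_arm", "payload": {"series": [[0, -0.002, -0.02, -0.28, -0.03, 0, 0], [0, -0.002, -0.05, -0.59, -0.07, 0, 0], [0, -0.002, -0.08, -0.91, -0.11, 0, 0], [0, -0.002, -0.08, -0.91, -0.11, 0, 0], [0, -0.002, -0.08, -0.91, -0.11, 0, 0]]}}

```text
time_s: 8.87
eef_pos: [415.1, -76.7, 66.2]
ee_rot: [-0.0, 0.367, 0.93, 0.0]
force: [-3.0, 3.5, 1.1]
grip_width: 0.002
```

```bash
python3 arcs.py 3.98 4.0 4.03 4.06 4.09
python3 - <<'E'
from rig import capture
import cv2,numpy as np
S=capture("side");T=capture("top");np.savez("s3.npz",**S)
a=S["frame"][110:220,280:390,::-1]
b=T["frame"][160:270,310:420,::-1]
cv2.imwrite("pics/push2.png",np.hstack([cv2.resize(i,None,fx=3.6,fy=3.6,interpolation=cv2.INTER_CUBIC) for i in (a,b)]))
E
```

```text
3.98 [ 0.    -0.    -0.019] [-0.24 -0.03  0.02]
4.0 [ 0.    -0.    -0.039] [-0.44 -0.06  0.02]
4.03 [ 0.    -0.    -0.069] [-0.76 -0.09  0.02]
4.06 [ 0.    -0.    -0.099] [-1.07 -0.12  0.02]
4.09 [ 0.    -0.    -0.129] [-1.39 -0.14  0.02]
theta 3.9576 r 105.7 Ftan 4.64 Frad -0.49 [-3.   3.5  1.1] z 66.2 t 8.87
```

View pics/push2.png

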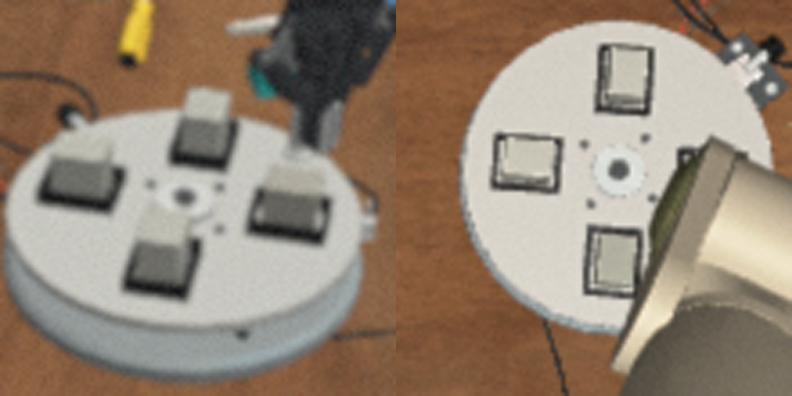

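>>> {"api": "move_arm", "payload": {"series": [[0, 0, -0.019, -0.24, -0.03, 0, 0], [0, 0, -0.039, -0.44, -0.06, 0, 0], [0, 0, -0.069, -0.76, -0.09, 0, 0], [0, 0, -0.099, -1.07, -0.12, 0, 0], [0, 0, -0.099, -1.07, -0.12, 0, 0]]}}

```text
time_s: 9.38
eef_pos: [422.7, -85.5, 66.3]
ee_rot: [0.001, 0.32, 0.947, -0.0]
force: [-1.6, 0.6, -0.2]
grip_width: -0.003
```

```bash
python3 arcs.py 4.08 4.1 4.12 4.14
```

```text
4.08 [ 0.     0.001 -0.019] [-0.13 -0.02  0.03]
4.1 [ 0.     0.001 -0.039] [-0.33 -0.05  0.03]
4.12 [ 0.     0.001 -0.059] [-0.54 -0.08  0.03]
4.14 [ 0.     0.001 -0.079] [-0.75 -0.1   0.03]
theta 4.0679 r 105.5 Ftan 1.63 Frad 0.49 [-1.6  0.6 -0.2] z 66.3 t 9.38
```

>>> {"api": "move_arm", "payload": {"series": [[0, 0, -0.01, -0.1, -0.02, 0, 0], [0, 0, -0.02, -0.2, -0.03, 0, 0], [0, 0, -0.03, -0.3, -0.04, 0, 0], [0, 0, -0.039, -0.4, -0.05, 0, 0]]}}

```text
time_s: 9.72
eef_pos: [425.4, -88.3, 66.2]
ee_rot: [0.0, 0.301, 0.954, -0.0]
force: [-3.2, 1.3, 0.7]
grip_width: -0.004
```

```bash
python3 arcs.py 4.12 4.14 4.16 4.18
```

```text
4.12 [ 0.     0.001 -0.019] [-0.16 -0.03  0.02]
4.14 [-0.     0.001 -0.039] [-0.37 -0.06  0.02]
4.16 [-0.     0.001 -0.059] [-0.58 -0.08  0.02]
4.18 [-0.     0.001 -0.079] [-0.79 -0.1   0.02]
theta 4.1047 r 105.5 Ftan 3.39 Frad 0.75 [-3.2  1.3  0.7] z 66.2 t 9.72
```

>>> {"api": "move_arm", "payload": {"series": [[0, 0, -0.01, -0.1, -0.02, 0, 0], [0, 0, -0.02, -0.2, -0.04, 0, 0], [0, 0, -0.03, -0.3, -0.05, 0, 0], [0, 0, -0.039, -0.4, -0.06, 0, 0]]}}

```text
time_s: 10.05
eef_pos: [428.7, -91.4, 66.4]
ee_rot: [0.001, 0.282, 0.959, -0.0]
force: [-1.5, 0.4, 0.9]
grip_width: -0.002
```

```bash
python3 arcs.py 4.16 4.18
```

```text
4.16 [-0.     0.001 -0.019] [-0.13 -0.02  0.04]
4.18 [-0.     0.001 -0.039] [-0.34 -0.05  0.04]
theta 4.1472 r 105.6 Ftan 1.48 Frad 0.43 [-1.5  0.4  0.9] z 66.4 t 10.05
```

>>> {"api": "move_arm", "payload": {"series": [[0, 0, -0.01, -0.1, -0.02, 0, 0], [0, 0, -0.02, -0.2, -0.04, 0, 0], [0, 0, -0.03, -0.3, -0.05, 0, 0], [0, 0, -0.039, -0.4, -0.06, 0, 0]]}}

```text
time_s: 10.38
eef_pos: [431.7, -94.1, 66.4]
ee_rot: [0.001, 0.263, 0.965, -0.0]
force: [-2.6, 0.5, 1.8]
grip_width: -0.0
```

```bash
python3 arcs.py 4.2 4.22
```

```text
4.2 [-0.     0.001 -0.019] [-0.15 -0.02  0.04]
4.22 [-0.     0.001 -0.039] [-0.36 -0.05  0.04]
theta 4.1857 r 105.6 Ftan 2.52 Frad 0.92 [-2.6  0.5  1.8] z 66.4 t 10.38
```

>>> {"api": "move_arm", "payload": {"series": [[0, 0, -0.01, -0.1, -0.02, 0, 0], [0, 0, -0.02, -0.2, -0.04, 0, 0], [0, 0, -0.03, -0.3, -0.05, 0, 0], [0, 0, -0.039, -0.4, -0.06, 0.03, 0]]}}

```text
time_s: 10.72
eef_pos: [435.2, -96.9, 66.2]
ee_rot: [0.001, 0.243, 0.97, -0.0]
force: [-2.1, 1.1, 0.8]
grip_width: 0.001
```

```bash
python3 arcs.py 4.24 4.26
```

```text
4.24 [-0.     0.002 -0.019] [-0.13 -0.01  0.02]
4.26 [-0.     0.002 -0.039] [-0.34 -0.04  0.02]
theta 4.2279 r 105.6 Ftan 2.37 Frad -0.03 [-2.1  1.1  0.8] z 66.2 t 10.72
```

>>> {"api": "move_arm", "payload": {"series": [[0, 0, -0.01, -0.1, -0.02, 0, 0], [0, 0, -0.02, -0.2, -0.03, 0, 0], [0, 0, -0.03, -0.3, -0.04, 0, 0], [0, 0, -0.039, -0.4, -0.05, 0.02, 0]]}}

```text
time_s: 11.05
eef_pos: [438.4, -99.2, 66.0]
ee_rot: [0.001, 0.224, 0.975, -0.0]
force: [-4.2, 1.2, 1.6]
grip_width: -0.002
```

```bash
python3 arcs.py 4.28 4.3
```

```text
4.28 [-0.     0.001 -0.019] [-0.15 -0.02 -0.  ]
4.3 [-0.     0.001 -0.039] [-0.36 -0.05 -0.  ]
theta 4.2652 r 105.6 Ftan 4.33 Frad 0.72 [-4.2  1.2  1.6] z 66.0 t 11.05
```

>>> {"api": "move_arm", "payload": {"series": [[0, 0, -0.01, -0.1, -0.02, 0, 0], [0, 0, -0.02, -0.2, -0.03, 0, 0], [0, 0, -0.025, -0.25, -0.04, 0, 0], [0, 0, -0.025, -0.25, -0.04, 0, 0]]}}

```text
time_s: 11.38
eef_pos: [440.9, -101.0, 66.1]
ee_rot: [0.001, 0.211, 0.977, -0.001]
force: [-0.1, 0.9, 0.5]
grip_width: -0.005
```

```bash
python3 arcs.py 4.3 4.32
```

```text
4.3 [-0.001  0.003 -0.014] [-0.06 -0.01  0.01]
4.32 [-0.001  0.003 -0.034] [-0.27 -0.04  0.01]
theta 4.2947 r 105.6 Ftan 0.44 Frad -0.79 [-0.1  0.9  0.5] z 66.1 t 11.38
```

>>> {"api": "move_arm", "payload": {"series": [[0, 0, -0.01, -0.1, -0.02, 0, 0], [0, 0, -0.02, -0.2, -0.03, 0, 0], [0, 0, -0.03, -0.3, -0.04, 0, 0]]}}

```text
time_s: 11.63
eef_pos: [443.2, -102.5, 66.0]
ee_rot: [0.001, 0.196, 0.981, -0.0]
force: [-3.2, 1.0, 1.8]
grip_width: 0.001
```

```bash
python3 arcs.py 4.34 4.32
```

```text
4.34 [-0.001  0.001 -0.023] [-0.2  -0.03 -0.  ]
4.32 [-0.001  0.001 -0.003] [ 0.01  0.01 -0.  ]
theta 4.3206 r 105.6 Ftan 3.37 Frad 0.3 [-3.2  1.   1.8] z 66.0 t 11.63
```

>>> {"api": "move_arm", "payload": {"series": [[0, 0, -0.01, -0.1, -0.02, 0, 0], [0, 0, -0.02, -0.2, -0.03, 0, 0], [0, 0, -0.03, -0.3, -0.04, 0, 0]]}}

```text
time_s: 11.88
eef_pos: [445.9, -104.1, 66.0]
ee_rot: [0.001, 0.181, 0.983, -0.001]
force: [-1.8, -0.4, 1.2]
grip_width: -0.003
```

```bash
python3 arcs.py 4.36 4.34
```

```text
4.36 [-0.001  0.001 -0.012] [-0.1  -0.01 -0.  ]
4.34 [-0.001  0.001  0.008] [ 0.1   0.03 -0.  ]
theta 4.3502 r 105.6 Ftan 1.56 Frad 0.98 [-1.8 -0.4  1.2] z 66.0 t 11.88
```

>>> {"api": "move_arm", "payload": {"series": [[0, 0, -0.01, -0.1, -0.02, 0, 0], [0, 0, -0.02, -0.2, -0.03, 0, 0], [0, 0, -0.03, -0.3, -0.04, 0, 0]]}}

```text
time_s: 12.13
eef_pos: [449.0, -105.8, 66.1]
ee_rot: [0.001, 0.166, 0.986, -0.001]
force: [-1.5, 0.4, 0.1]
grip_width: 0.001
```

>>> {"api": "move_arm", "payload": {"series": [[0, 0, -0.01, -0.1, -0.02, 0, 0], [0, 0, -0.02, -0.2, -0.03, 0, 0], [0, 0, -0.03, -0.3, -0.04, 0, 0]]}}

```text
time_s: 12.38
eef_pos: [451.4, -107.1, 66.1]
ee_rot: [0.001, 0.15, 0.989, -0.001]
force: [-4.1, 0.8, 3.3]
grip_width: -0.005
```

```bash
python3 arcs.py 4.42 4.44
```

```text
4.42 [-0.001  0.001 -0.009] [-0.11 -0.02  0.01]
4.44 [-0.001  0.001 -0.029] [-0.32 -0.05  0.01]
theta 4.4092 r 105.6 Ftan 4.2 Frad 0.44 [-4.1  0.8  3.3] z 66.1 t 12.38
```

>>> {"api": "move_arm", "payload": {"series": [[0, 0, -0.01, -0.1, -0.02, 0, 0], [0, 0, -0.02, -0.2, -0.03, 0, 0], [0, 0, -0.02, -0.25, -0.04, 0, 0]]}}

```text
time_s: 12.63
eef_pos: [453.9, -108.3, 66.1]
ee_rot: [0.001, 0.14, 0.99, -0.001]
force: [-1.7, 0.4, 0.3]
grip_width: -0.001
```

```bash
python3 arcs.py 4.44 4.46
```

```text
4.44 [-0.001  0.002 -0.009] [-0.04 -0.01  0.01]
4.46 [-0.001  0.002 -0.029] [-0.25 -0.04  0.01]
theta 4.4357 r 105.5 Ftan 1.74 Frad 0.07 [-1.7  0.4  0.3] z 66.1 t 12.63
```

>>> {"api": "move_arm", "payload": {"series": [[0, 0, -0.01, -0.1, -0.02, 0, 0], [0, 0, -0.02, -0.2, -0.03, 0, 0], [0, 0, -0.03, -0.27, -0.04, 0, 0]]}}

```text
time_s: 12.88
eef_pos: [456.8, -109.6, 66.1]
ee_rot: [0.001, 0.125, 0.992, -0.001]
force: [1.1, -0.5, -0.2]
grip_width: 0.001
```

```bash
python3 arcs.py 4.46 4.48
```

```text
4.46 [-0.001  0.003  0.002] [0.06 0.   0.01]
4.48 [-0.001  0.002 -0.018] [-0.14 -0.03  0.01]
theta 4.466 r 105.5 Ftan -1.18 Frad 0.26 [ 1.1 -0.5 -0.2] z 66.1 t 12.88
```

>>> {"api": "move_arm", "payload": {"series": [[0, 0, -0.01, -0.1, -0.02, 0, 0], [0, 0, -0.02, -0.2, -0.03, 0, 0], [0, 0, -0.02, -0.2, -0.03, 0, 0]]}}

```text
time_s: 13.13
eef_pos: [459.0, -110.5, 66.2]
ee_rot: [0.001, 0.114, 0.993, -0.001]
force: [0.0, -0.4, 0.7]
grip_width: -0.001
```

```bash
python3 arcs.py 4.48 4.5
```

```text
4.48 [-0.001  0.003  0.003] [0.09 0.01 0.02]
4.5 [-0.001  0.003 -0.017] [-0.12 -0.03  0.02]
theta 4.4885 r 105.5 Ftan -0.09 Frad 0.34 [ 0.  -0.4  0.7] z 66.2 t 13.13
```

>>> {"api": "move_arm", "payload": {"series": [[0, 0, -0.01, -0.1, -0.02, 0, 0], [0, 0, -0.015, -0.15, -0.02, 0, 0], [0, 0, -0.015, -0.15, -0.02, 0, 0]]}}

```text
time_s: 13.38
eef_pos: [460.5, -111.1, 66.2]
ee_rot: [0.001, 0.107, 0.994, -0.001]
force: [0.2, -0.1, 1.0]
grip_width: 0.002
```

```bash
python3 arcs.py 4.5
python3 - <<'E'
from rig import capture
import cv2,numpy as np
S=capture("side");T=capture("top");np.savez("s4.npz",**S);np.savez("t4.npz",**T)
a=S["frame"][110:220,280:390,::-1]
b=T["frame"][160:270,310:420,::-1]
cv2.imwrite("pics/push4.png",np.hstack([cv2.resize(i,None,fx=3.6,fy=3.6,interpolation=cv2.INTER_CUBIC) for i in (a,b)]))
t0=load=np.load("top0.npz",allow_pickle=True)["frame"]
p=lambda f: cv2.resize(np.ascontiguousarray(f[160:200,390:420,::-1]),None,fx=12,fy=12,interpolation=cv2.INTER_CUBIC)
cv2.imwrite("pics/plunger4.png",np.hstack([p(t0),p(T["frame"])]))
E
```

```text
4.5 [-0.002  0.003 -0.002] [ 0.05 -0.    0.02]
theta 4.5043 r 105.4 Ftan -0.16 Frad 0.02 [ 0.2 -0.1  1. ] z 66.2 t 13.38
```

View pics/push4.png

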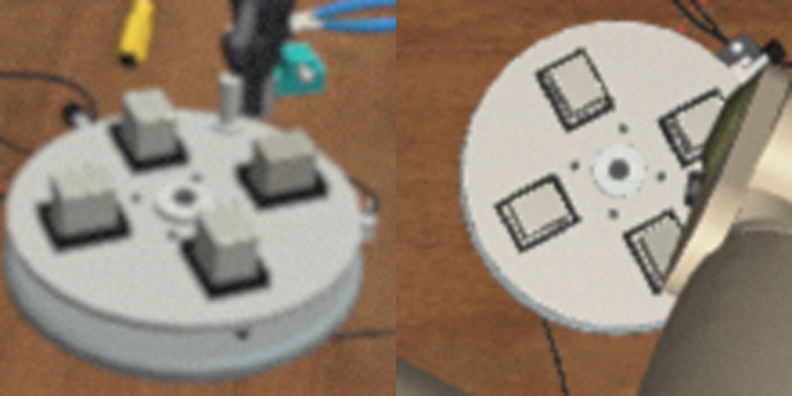

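View pics/plunger4.png

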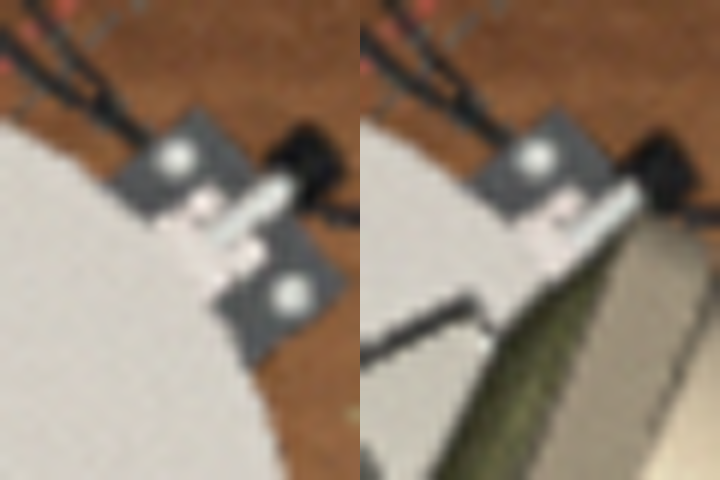

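>>> {"api": "move_arm", "payload": {"series": [[0, 0, -0.01, -0.1, -0.02, 0, 0], [0, 0, -0.02, -0.2, -0.02, 0, 0], [0, 0, -0.02, -0.2, -0.02, 0, 0]]}}

```text
time_s: 13.73
eef_pos: [462.5, -111.8, 66.2]
ee_rot: [0.001, 0.097, 0.995, -0.001]
force: [-1.0, 0.1, -0.4]
grip_width: -0.001
```

```bash
python3 arcs.py 4.52
```

```text
4.52 [-0.002  0.003 -0.001] [ 0.04 -0.02  0.02]
theta 4.5237 r 105.3 Ftan 0.97 Frad 0.07 [-1.   0.1 -0.4] z 66.2 t 13.73
```

>>> {"api": "move_arm", "payload": {"series": [[0, 0, -0.01, -0.1, -0.02, 0, 0], [0, 0, -0.02, -0.2, -0.03, 0, 0], [0, 0, -0.02, -0.2, -0.03, 0, 0]]}}

```text
time_s: 13.98
eef_pos: [464.3, -112.4, 66.1]
ee_rot: [0.001, 0.086, 0.996, -0.001]
force: [-0.7, -0.6, 0.4]
grip_width: 0.0
```

```bash
python3 arcs.py 4.54
```

```text
4.54 [-0.002  0.003 -0.   ] [ 0.03 -0.02  0.01]
theta 4.5421 r 105.3 Ftan 0.61 Frad 0.73 [-0.7 -0.6  0.4] z 66.1 t 13.98
```

>>> {"api": "move_arm", "payload": {"series": [[0, 0, -0.01, -0.1, -0.02, 0, 0], [0, 0, -0.02, -0.2, -0.03, 0, 0], [0, 0, -0.02, -0.2, -0.03, 0, 0]]}}

```text
time_s: 14.23
eef_pos: [466.0, -113.0, 66.1]
ee_rot: [0.001, 0.076, 0.997, -0.001]
force: [-4.2, 0.4, 2.7]
grip_width: -0.003
```

```bash
python3 arcs.py 4.56
```

```text
4.56 [-0.002  0.002  0.001] [-0.   -0.02  0.01]
theta 4.5592 r 105.3 Ftan 4.2 Frad 0.22 [-4.2  0.4  2.7] z 66.1 t 14.23
```

>>> {"api": "move_arm", "payload": {"series": [[0, 0, -0.005, -0.06, -0.01, 0, 0], [0, 0, -0.01, -0.12, -0.01, 0, 0], [0, 0, -0.01, -0.12, -0.01, 0, 0]]}}

```text
time_s: 14.48
eef_pos: [466.8, -113.3, 66.1]
ee_rot: [0.0, 0.071, 0.998, -0.001]
force: [-5.2, -0.1, 4.1]
grip_width: -0.001
```

```bash
python3 arcs.py 4.57
```

```text
4.57 [-0.002  0.001  0.001] [-0.02 -0.02  0.01]
theta 4.5676 r 105.4 Ftan 5.13 Frad 0.83 [-5.2 -0.1  4.1] z 66.1 t 14.48
```

>>> {"api": "move_arm", "payload": {"series": [[0, 0, -0.005, -0.06, -0.01, 0, 0], [0, 0, -0.01, -0.14, -0.01, 0, 0], [0, 0, -0.01, -0.14, -0.01, 0, 0], [0, 0, -0.01, -0.14, -0.01, 0, 0]]}}

```text
time_s: 14.82
eef_pos: [467.7, -113.6, 66.1]
ee_rot: [-0.001, 0.065, 0.998, -0.001]
force: [-6.4, -1.1, 4.9]
grip_width: -0.002
```

```bash
python3 arcs.py 4.57
```

```text
4.57 [-0.002 -0.001  0.011] [ 0.07 -0.01  0.01]
theta 4.576 r 105.4 Ftan 6.2 Frad 1.95 [-6.4 -1.1  4.9] z 66.1 t 14.82
```

>>> {"api": "move_arm", "payload": {"series": [[0, 0, 0, -0.06, 0, 0, 0], [0, 0, 0, -0.06, 0, 0, 0], [0, 0, 0, -0.06, 0, 0, 0], [0, 0, 0, -0.06, 0, 0, 0], [0, 0, 0, -0.06, 0, 0, 0]]}}

```text
time_s: 15.23
eef_pos: [467.7, -113.6, 66.1]
ee_rot: [-0.001, 0.065, 0.998, -0.001]
force: [-7.3, -0.1, 5.1]
grip_width: 0.002
```

>>> {"api": "move_arm", "payload": {"series": [[0, 0, 0, -0.06, 0, 0, 0], [0, 0, 0, -0.06, 0, 0, 0], [0, 0, 0, -0.06, 0, 0, 0]]}}

```text
time_s: 15.48
eef_pos: [467.6, -113.6, 66.0]
ee_rot: [-0.002, 0.065, 0.998, -0.001]
force: [-7.8, 0.6, 5.1]
grip_width: -0.001
```

```bash
python3 arcs.py 4.57
python3 - <<'E'
from rig import capture
import cv2,numpy as np
S=capture("side");T=capture("top")
a=S["frame"][110:220,280:390,::-1]
b=T["frame"][160:270,310:420,::-1]
cv2.imwrite("pics/push5.png",np.hstack([cv2.resize(i,None,fx=3.6,fy=3.6,interpolation=cv2.INTER_CUBIC) for i in (a,b)]))
E
```

```text
4.57 [-0.001 -0.004  0.012] [ 0.06 -0.    0.01]
theta 4.5756 r 105.4 Ftan 7.81 Frad 0.5 [-7.8  0.6  5.1] z 66.0 t 15.48
```

View pics/push5.png

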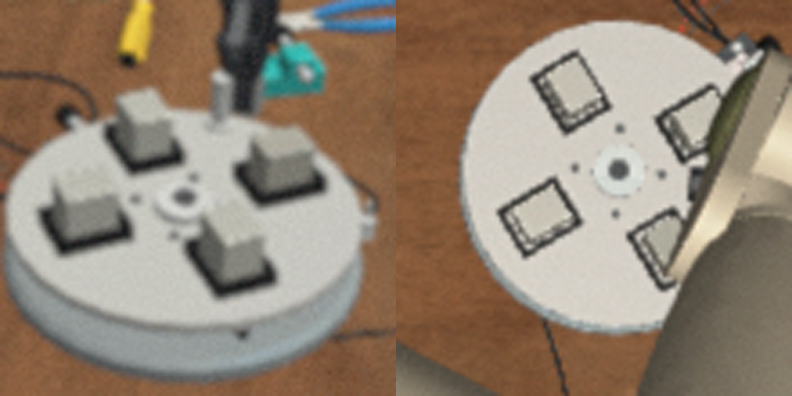

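>>> {"api": "move_arm", "payload": {"series": [[0, 0, 0, 0.15, 0, 0, 0], [0, 0, 0, 0.4, 0, 0, 0], [0, 0, 0, 0.8, 0, 0, 0], [0, 0, 0, 1.4, 0, 0, 0], [0, 0, 0, 2.0, 0, 0, 0]]}}

```text
time_s: 16.0
eef_pos: [447.5, -111.0, 66.1]
ee_rot: [-0.002, 0.065, 0.998, -0.001]
force: [-0.4, 0.1, 0.1]
grip_width: 0.0
```

>>> {"api": "move_arm", "payload": {"series": [[0, 0, 0, 0.2, 0, -1, 0], [0, 0, 0, 0.2, 0, -4, 0], [0, 0, 0, 0.2, 0, -7, 0], [0, 0, 0, 0.2, 0, -10, 0], [0, 0, 0, 0.2, 0, -13, 0]]}}

```text
time_s: 16.42
eef_pos: [445.6, -110.5, 198.5]
ee_rot: [-0.001, 0.065, 0.998, -0.001]
force: [-0.1, -0.1, -0.3]
grip_width: -0.004
```

```bash
python3 go.py 300 -300 220 2.5
```

```text
t 16.42 p [ 445.6 -110.5  198.5] phi 3.011 F [-0.09 -0.13 -0.28] g -0.004 q [-0.5   0.2   1.73 -0.    1.21 -1.94]
row [-0.003 -0.002  0.511] [ 11.98 -20.69  -2.08]
```

Move clear and look.

>>> {"api": "move_arm", "payload": {"series": [[0, 0, 0.1, 3, -4, -1, 0], [0, 0, 0.2, 6, -8, -2, 0], [0, 0, 0.3, 9, -12, -2, 0], [0, 0, 0.4, 11, -16, -2, 0], [0, 0, 0.5, 12, -20, -2, 0]]}}

```text
time_s: 16.83
eef_pos: [312.6, -268.2, 220.2]
ee_rot: [-0.0, 0.312, 0.95, -0.002]
force: [1.1, -0.7, 1.5]
grip_width: 0.003
```

>>> {"api": "move_arm", "payload": {"series": [[0, 0, 0, 0, 0, 0, 0], [0, 0, 0, 0, 0, 0, 0], [0, 0, 0, 0, 0, 0, 0]]}}

```text
time_s: 17.08
eef_pos: [312.6, -267.9, 220.7]
ee_rot: [0.0, 0.312, 0.95, -0.002]
force: [0.5, 0.4, -0.0]
grip_width: -0.004
```

Run:
```python
from rig import capture
from nest import *
S=capture("side");T=capture("top");np.savez("s6.npz",**S);np.savez("t6.npz",**T)
a=S["frame"][110:220,280:390,::-1]
b=T["frame"][160:270,310:420,::-1]
cv2.imwrite("pics/end6.png",np.hstack([cv2.resize(i,None,fx=3.6,fy=3.6,interpolation=cv2.INTER_CUBIC) for i in (a,b)]))
t0=np.load("top0.npz",allow_pickle=True)["frame"]
p=lambda f: cv2.resize(np.ascontiguousarray(f[160:200,390:420,::-1]),None,fx=12,fy=12,interpolation=cv2.INTER_CUBIC)
cv2.imwrite("pics/plunger6.png",np.hstack([p(t0),p(T["frame"])]))
def cap(f):
    g=f[168:180,408:420].astype(float).mean(2); w=np.clip(70-g,0,None); yy,xx=np.mgrid[168:180,408:420]; return (w*xx).sum()/w.sum(),(w*yy).sum()/w.sum()
print(cap(t0),cap(T["frame"]))
d=cv2.absdiff(t0,T["frame"]).max(2); print("bystanders diff", d[160:260,190:320].mean(), (d[160:200,230:300]>40).sum())
```

```text
(np.float64(415.4747386759582), np.float64(173.6385017421603)) (np.float64(414.81961762261017), np.float64(174.11388196176227))
bystanders diff 4.1603076923076925 0
```

View pics/end6.png

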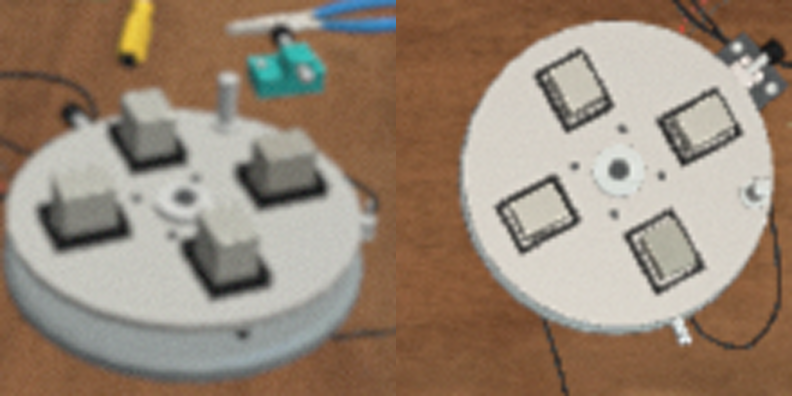

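View pics/plunger6.png

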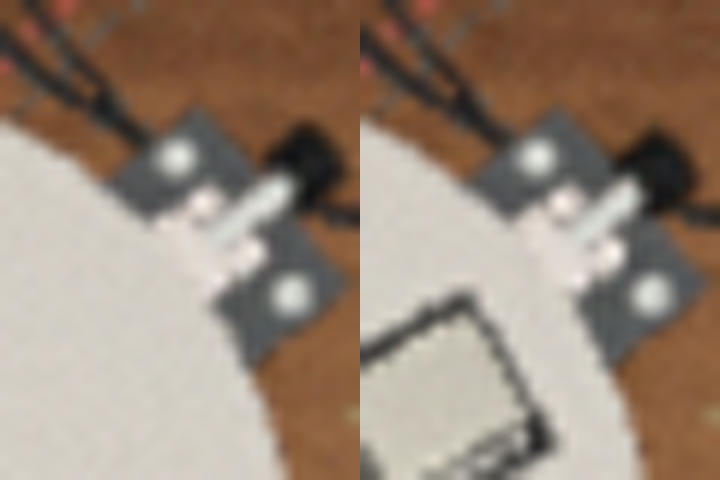

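```bash
python3 -c "
from rig import job
print(job.finish_job())"
```

```text
the job is handed in; nothing more can be done
None
```

The relay is in the empty nest and the table is at the first click stop with the plunger in. I handed the job in at about 17 s. No verdict was reported.

- **Placing:** I gripped the grey relay, not the pink look-alikes, and lowered it into the empty nest. It touched the floor with about 9 N, and I let it go. In both views it stands level with the three fixed relays.
- **Turning:** I pushed the post counter-clockwise with shut fingers against about 2–4 N of drag. At about 0.68 rad the drag vanished as the plunger dropped and the table sprang ahead. The table came to rest roughly 0.73 rad on from its start.
- **Leaning:** I leaned on the post with about 8–9 N total for roughly 0.9 s, and the plunger held. Around 5 N of that was vertical, probably friction on the post. The highest force I read on the table during the push was about 9 N.
- **Last checks:** The top view shows the plunger's black end about 0.8 pixel (roughly 2 mm) further in than at the start. That is less than the nominal 3 mm but agrees within pixel accuracy. The bystanders in the top view have not moved, and the arm is clear of everything.

No check failed.

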